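Pack the display stands head to tail

ROBOT

A 6-joint arm with a two-finger parallel gripper is mounted at the origin on the work surface. World frame = base frame: x ahead of the robot, y to its left, z up, the work surface at z = 0. Lengths are in m, angles in degrees, forces in N, time in s.
With the tool pointing down it reaches from about 0.375 to 0.9 m from the base axis. Payload 3.1 kg.
Tool frame: the origin (TCP) lies between the finger pads; the fingertips stand 19 mm ahead of it and the grasp point (between the pads) is the TCP; z points along the fingers, x is the direction in which the jaws open and shut, and the axes are right-handed (so a half turn about z gives the same grasp; the last joint's range is limited). The gripper opens to 87 mm and grips with 3 to 60 N. Pads are 19 mm wide; open, the fingers measure 117 mm over their backs; the gripper's body (75 mm by 190 mm) begins 51 mm behind the grasp point.
Start: joints at [62.882, 30.224, 82.088, -0, 67.689, -10.227], TCP at [0.182, 0.598, 0.242] pointing down, gripper open.
Joint ranges: [-176.69, 176.69], [-43.24, 126.21], [12.49, 139.97], [-82, 262], [0, 151.66], [-163.58, 163.58]. Speed limits (degrees/s): [159.86, 159.86, 180, 180, 180, 180].

INTERFACE

Orientations are given as a 3x3 rotation matrix whose columns are the frame's x, y, z axes.
In Python, from rig import read_state, capture, camera_info, hand_in, spot_in, silhouettes gives the robot as it stands.
- The arm moves only by the shell command python3 -m jog 'ROWS'. ROWS is text: rows parted by semicolons, each of 7 numbers parted by spaces: the shift along the tool's x, y, z in m, then the turn, a rotation vector about the tool's x, y, z in degrees, then the opening, from 0 (shut) to 1 (fully open). A call has 1 to 8 rows; each row is the pose to reach, as a shift and turn from the pose commanded when the call began, along the tool's axes at that moment; what a row does not reach only later rows make up. A row lasts 1/8 s, in which the tool goes at most 62.5 mm and 10.7 degrees, less where a joint would pass 70% of its speed; a pose out of reach is approached as far as the arm can. A call with a gripper value outside its range is refused whole. The fingers move at their own pace and stop on an object; the grip force is fixed at half the most. Time passes only in rows, so rows that repeat a pose let the fingers close. It gives the time, the measured TCP pose, the force and the opening at its end, in the units of the state.
- read_state(): the state, without advancing time (a new reading comes with each control period).
- capture(name): name is "scene" or "top" or "wrist"; returns (picture, depth): 384x512x3 uint8, red, green, blue; 384x512 float32, m along the optical axis (not along the pixel's ray), 0 where there is no reading.
- camera_info(name): a dict with "vfov" (degrees; the focal length in pixels is half the picture's height over the tangent of half this angle, whatever the lens; pixels are square), "cx", "cy" (the principal point, pixels), "R" (3x3) and "t" (3): a world point X has camera coordinates R X + t; the wrist camera has in their place "tool_from_camera" (4x4, takes a point from camera to tool coordinates, whose origin is the TCP and whose axes are the tool frame's). Camera axes: x right, y down, z forward; pixel columns grow to the right and rows downward; lengths in m; the calibration is good to about 2 mm. The wrist camera is an equidistant fisheye: a pixel r from the principal point sees the ray r / f radians off the axis. A picture is of the moment at which its call begins: read the wrist's pose just before it. camera_info takes no time and is no camera call.
- hand_in(): hands the job in, once; it reports no verdict.
Trained networks look in the newest picture that a camera, given by its name, has taken for a name from the list of things; names that differ only in an ending like _2 or _b are one class to them, and where a whole thing is asked for, a point or a joint stands for the part that bears it (a point fixed in the world has none). Each returns a list of dicts, best first, with "score" (0 to 1); they miss things now and then, are a little off and sometimes report something else, mostly with a low value. They report only what shows in the picture. A call takes as long as a camera call.
- spot_in(label, camera): "centre" ([x, y, z] in m, in world coordinates, good to about 4 mm: the middle of the surface that is visible of it).
- silhouettes(label, camera): "region" (384x512 bool, what is visible of it).
The state is a dict: "time_s": time; "joint_positions": joint angles; "qvel": joint speeds; "tau": joint torques, N m; "position": TCP position; "tcp_rot": TCP orientation; "force": force on the tool from outside, world axes, zero at the start; "moment": the same for the moment, N m; "opening": opening from 0.0 (shut) to 1.0 (fully open).
Only numpy, scipy, OpenCV 4.12 (cv2) and the standard library are available. Lean on these libraries where they do the work, as an engineer would, in place of code of your own. Each camera call takes 0.05 s, during which the arm holds its last target.

TASK

Pack the three L-shaped wooden display stands head to tail into one pile on the plywood carrying board, where the first already stands upright. Turn one of the two loose stands upside down and lay it on the first the opposite way round, so that its back stands on the front end of the first one's foot and the two close into a level, flush block; then set the last stand upright on top, its back on the same side as the bottom one's. Leave the pile flush and standing by itself, and do not disturb the pot, punch, calipers or turntable.

Things in the scene. Friction and masses are not known exactly. Their poses are not given: they have to be found in the camera images.
- stand_base: Bottom wooden stand, upright and loose on the board. L-shaped from the side: foot 110 x 50 x 14 mm; upright back 14 mm thick, 50 mm wide, flush with one end and the sides of the foot, rising 50 mm above it (64 mm over all). Origin: centre of the foot's underside; x along the foot towards the end with the back, y across the width, z up along the back. 65 to 135 g. All three are alike.
- stand_a: Loose stand like stand_base (size, origin, axes), upright on the bench beside the board; weight centred 15 mm from the foot's centre towards the back, 17 mm above the underside. Stands steadily on its back too. Either loose stand may be turned over. Upside down on stand_base its origin (now on top) is 78 mm above stand_base's and its x points opposite to stand_base's.
- stand_b: The other loose stand, identical to stand_a, upright on the bench on the other side of the board. Upright on top of the finished block, its origin is also 78 mm above stand_base's, its x the same way.
- stand_a_back (a point): Middle of the free top edge of stand_a's back, at 48, 0, 64 mm in the stand's frame.
- stand_b_back (a point): Middle of the free top edge of stand_b's back, at 48, 0, 64 mm in the stand's frame.
- board: Plywood carrying board with two hand slots, 220 (its x) x 150 (its y) x 12 mm, fixed to the bench; origin at the centre of its underside, on the bench top. Upper face 12 mm above the bench.
- pot: Squat clay pot 106 mm across and 78 mm tall with black spindles standing in it up to about 145 mm, loose; origin at the centre of its underside. Bystander.
- punch: Steel tip punch lying on the bench, 117 mm long, 11 mm thick, loose; origin under its middle, x towards its point. Bystander.
- calipers: Brass outside calipers lying flat, 150 mm long, 87 mm wide, 7 mm thick, loose; origin at their middle on the bench, x from the pivot to the tips. Bystander.
- platter_rim (a point): Point on the rim of the painted turntable's platter (244 mm across, its upper face 48 mm above the bench, four tops standing on it to 135 mm). The platter turns easily on its foot. 120 mm from its axis. Bystander.

How it is judged (in metres and radians):
On the way:
1. one loose stand lies upside down on the bottom stand, the opposite way round, flush and level (((x of stand_a in the frame of stand_base between -0.01 and 0.01 m and y of stand_a in the frame of stand_base between -0.01 and 0.01 m and z of stand_a in the frame of stand_base between 0.073 and 0.083 m and angle between the x axis of stand_a and the x axis of stand_base, either way round below 0.14 rad and angle between stand_a's own z axis and vertical above 3.0616 rad and x of stand_a_back in the frame of stand_base below -0.03 m) or (x of stand_b in the frame of stand_base between -0.01 and 0.01 m and y of stand_b in the frame of stand_base between -0.01 and 0.01 m and z of stand_b in the frame of stand_base between 0.073 and 0.083 m and angle between the x axis of stand_b and the x axis of stand_base, either way round below 0.14 rad and angle between stand_b's own z axis and vertical above 3.0616 rad and x of stand_b_back in the frame of stand_base below -0.03 m))), for 0.2 s.
At the end, for the whole second after the job is handed in: Bottom stand upright on the board; one stand upside down on it, back at the opposite end; the last upright on top, back at the same end. Both within 10 mm flush along and across, 0.14 rad in yaw, 0.08 rad of level, origins 78 mm (+-5) above the bottom one's; all at rest (angle between stand_base's own z axis and vertical below 0.06 rad and z of stand_base in the frame of board between 0.008 and 0.016 m and x of stand_base in the frame of board between -0.08 and 0.08 m and y of stand_base in the frame of board between -0.05 and 0.05 m and linear speed of each of stand_a, stand_b, stand_base below 0.02 m/s and angular speed of each of stand_a, stand_b, stand_base below 0.2 rad/s and ((x of stand_a in the frame of stand_base between -0.01 and 0.01 m and y of stand_a in the frame of stand_base between -0.01 and 0.01 m and z of stand_a in the frame of stand_base between 0.073 and 0.083 m and angle between the x axis of each of stand_a, stand_b and the x axis of stand_base, either way round below 0.14 rad and angle between stand_a's own z axis and vertical above 3.0616 rad and x of stand_a_back in the frame of stand_base below -0.03 m and x of stand_b in the frame of stand_base between -0.01 and 0.01 m and y of stand_b in the frame of stand_base between -0.01 and 0.01 m and z of stand_b in the frame of stand_base between 0.073 and 0.083 m and angle between stand_b's own z axis and vertical below 0.08 rad and x of stand_b_back in the frame of stand_base above 0.03 m) or (x of stand_b in the frame of stand_base between -0.01 and 0.01 m and y of stand_b in the frame of stand_base between -0.01 and 0.01 m and z of stand_b in the frame of stand_base between 0.073 and 0.083 m and angle between the x axis of each of stand_b, stand_a and the x axis of stand_base, either way round below 0.14 rad and angle between stand_b's own z axis and vertical above 3.0616 rad and x of stand_b_back in the frame of stand_base below -0.03 m and x of stand_a in the frame of stand_base between -0.01 and 0.01 m and y of stand_a in the frame of stand_base between -0.01 and 0.01 m and z of stand_a in the frame of stand_base between 0.073 and 0.083 m and angle between stand_a's own z axis and vertical below 0.08 rad and x of stand_a_back in the frame of stand_base above 0.03 m))); the robot touches nothing.
It fails at once if a bystander was pushed: pot, punch, calipers or turntable rim moved more than 25 mm (distance of any of pot, punch, calipers, platter_rim from where it was at the start of the episode above 0.025 m).
It also fails if it takes over 72 s, if anything falls off the work surface, if the arm or the gripper's body presses on something with over 40 N, if the wrist force passes 120 N, or if a joint passes its speed limit or range.

## Working session

There is one attempt and no reset: what is moved stays moved. The work goes in short steps, Python scripts to look and compute and a shell command to move; the robot and the scene stay as the last step left them, time stands still between calls to the robot, and variables do not carry over. Pictures are saved under pics/ and viewed, and the job is handed in when it is done.

```bash
ls; mkdir -p pics; cat > h.py <<'E'
import numpy as np, cv2
from rig import *
def info(n):
    c=camera_info(n); c['f']=192/np.tan(np.radians(c['vfov'])/2); return c
def cloud(n,d):
    c=info(n); v,u=np.mgrid[0:384,0:512]
    x=(u-c['cx'])/c['f']; y=(v-c['cy'])/c['f']
    if n=='wrist':
        r=np.hypot(x,y); s=np.where(r>1e-9,np.tan(r)/np.maximum(r,1e-9),1); P=np.stack([x*s*d,y*s*d,d],-1)
        T=np.array(c['tool_from_camera']); P=P@T[:3,:3].T+T[:3,3]
        st=read_state(); return P@np.array(st['tcp_rot']).T+np.array(st['position'])
    P=np.stack([x*d,y*d,d],-1)
    return (P-np.array(c['t']))@np.array(c['R'])
def save(n,p,s=1.5):
    cv2.imwrite('pics/'+n+'.png',cv2.resize(p[:,:,::-1],None,fx=s,fy=s))
E
python3 - <<'E'
from h import *
for n in ['scene','top']:
    p,d=capture(n); save(n+'0',p); np.savez('/tmp/'+n,p=p,d=d)
    print(n,{k:np.round(v,3).tolist() for k,v in camera_info(n).items()})
    for l in ['stand_a','stand_base','board','pot','punch','calipers','platter_rim']:
        print(l,[(np.round(q['centre'],3).tolist(),round(q['score'],2)) for q in spot_in(l,n)])
print(read_state())
E
```

```text
pics
scene {'vfov': 50.949, 'cx': 258.388, 'cy': 192.538, 'R': [[-0.228, 0.974, 0.009], [0.839, 0.201, -0.506], [-0.494, -0.108, -0.863]], 't': [0.132, -0.503, 1.348]}
stand_a [([0.537, -0.246, 0.016], 0.79), ([0.489, 0.241, 0.017], 0.67)]
stand_base [([0.553, 0.022, 0.028], 0.87), ([0.755, -0.133, 0.065], 0.68), ([0.719, 0.179, 0.009], 0.68)]
board [([0.551, 0.034, 0.012], 0.92)]
pot [([0.758, -0.132, 0.064], 0.67), ([0.553, 0.023, 0.028], 0.38)]
punch [([0.72, 0.178, 0.011], 0.73), ([0.552, 0.021, 0.027], 0.2)]
calipers [([0.707, -0.352, 0.003], 0.92)]
platter_rim [([0.808, 0.36, 0.048], 0.62)]
top {'vfov': 53.746, 'cx': 259.51, 'cy': 192.327, 'R': [[0.029, -1.0, -0.001], [-0.999, -0.029, -0.036], [0.036, 0.002, -0.999]], 't': [-0.019, 0.605, 1.147]}
stand_a [([0.482, 0.23, 0.01], 0.8), ([0.542, 0.018, 0.028], 0.62), ([0.543, -0.245, 0.013], 0.57)]
stand_base []
board [([0.525, 0.032, 0.013], 0.91)]
pot [([0.748, -0.138, 0.062], 0.95)]
punch [([0.714, 0.176, 0.009], 0.6), ([0.48, 0.229, 0.013], 0.43)]
calipers [([0.702, -0.351, 0.006], 0.68)]
platter_rim [([0.787, 0.364, 0.049], 0.6)]
{'time_s': 0.8, 'joint_positions': array([ 6.28832562e+01,  3.02185133e+01,  8.20864810e+01,  1.16503125e-03,
        6.76894209e+01, -1.02270965e+01]), 'qvel': array([ 0.01686071,  0.06083194,  0.01976386, -0.07733257, -0.02195091,
       -0.04715197]), 'tau': array([-1.17511868e-04, -4.39955056e+01, -1.76980180e+01,  6.33649249e-02,
        5.03587676e-02, -3.72855027e-05]), 'position': array([0.18154125, 0.5980442 , 0.24160877]), 'tcp_rot': array([[ 2.90536687e-01,  9.56863853e-01,  2.76853278e-05],
       [ 9.56863848e-01, -2.90536688e-01,  9.53337309e-05],
       [ 9.92650045e-05, -1.20685705e-06, -9.99999995e-01]]), 'force': array([-1.1354645 ,  0.06341159,  0.16026225]), 'moment': array([-0.05256304, -0.02124788,  0.05545043]), 'opening': 1.0007395908356131}
```

View pics/scene0.png

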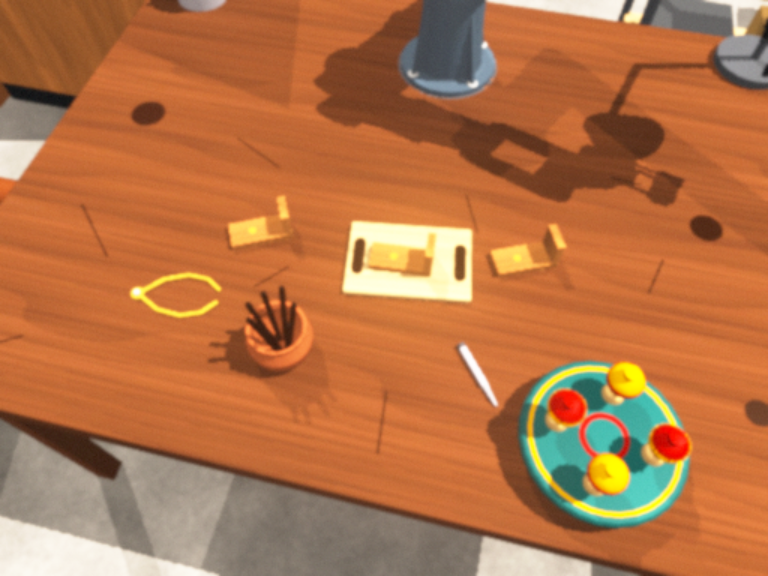

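View pics/top0.png

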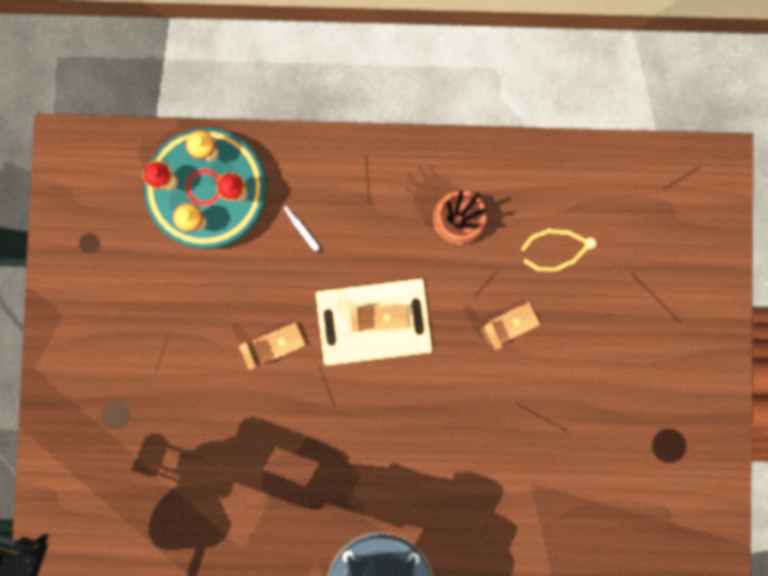

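```bash
cat >> h.py <<'E'
from scipy.optimize import least_squares
def boxd(p,c,h):
    q=np.abs(p-c)-h
    return np.linalg.norm(np.maximum(q,0),axis=1)+np.minimum(q.max(1),0)
def sdf(p): # stand frame
    return np.minimum(boxd(p,np.array([0,0,.007]),np.array([.055,.025,.007])),boxd(p,np.array([.048,0,.039]),np.array([.007,.025,.025])))
def fit(P,c0,z0,yaw0,flip=False,rad=.09,zmin=.006):
    P=P.reshape(-1,3); P=P[np.isfinite(P).all(1)]
    m=(np.hypot(P[:,0]-c0[0],P[:,1]-c0[1])<rad)&(P[:,2]>z0+zmin)&(P[:,2]<z0+.085)
    Q=P[m]
    def loc(a):
        d=Q-np.array([a[0],a[1],a[3]]); c,s=np.cos(a[2]),np.sin(a[2])
        return np.stack([d[:,0]*c+d[:,1]*s,-d[:,0]*s+d[:,1]*c,d[:,2]],1)
    best=None
    for dy in (-.3,0,.3):
        r=least_squares(lambda a:sdf(loc(a)),[c0[0],c0[1],yaw0+dy,z0],loss='soft_l1',f_scale=.002,x_scale=[.01,.01,.1,.01])
        if best is None or r.cost<best.cost: best=r
    res=np.abs(sdf(loc(best.x)))
    return best.x,np.median(res),len(Q)
E
python3 - <<'E'
from h import *
D={}
for n in ['scene','top']:
    z=np.load(f'/tmp/{n}.npz'); D[n]=cloud(n,z['d'])
D['both']=np.concatenate([D['scene'].reshape(-1,3),D['top'].reshape(-1,3)])
for nm,c,z0,y in [('L',(.485,.235),0,108),('R',(.54,-.245),0,116),('base',(.55,.02),.012,93)]:
    for n in D:
        a,r,k=fit(D[n],c,z0,np.radians(y))
        print(nm,n,np.round(a[[0,1,3]],4),round(np.degrees(a[2]),1),round(r,4),k)
E
```

```text
L scene [4.85e-01 2.27e-01 1.00e-04] 115.2 0.0008 903
L top [ 0.4841  0.2269 -0.0006] 115.3 0.0012 680
L both [ 4.849e-01  2.270e-01 -2.000e-04] 115.1 0.001 1583
R scene [ 5.364e-01 -2.468e-01  1.000e-04] 117.2 0.001 731
R top [ 0.5387 -0.2475 -0.0007] 117.5 0.0013 615
R both [ 5.373e-01 -2.481e-01 -2.000e-04] 117.3 0.0012 1346
base scene [0.5445 0.0163 0.0121] 94.4 0.001 799
base top [0.5445 0.0167 0.0113] 94.1 0.0013 624
base both [0.5444 0.0168 0.0118] 94.2 0.0011 1423
```

```bash
cat >> h.py <<'E'
from scipy.spatial.transform import Rotation as Ro
def Rz(d): return Ro.from_euler('z',d,degrees=True).as_matrix()
def standframe_tool(phi):
    # tool axes in stand frame: x=-y_s ; z tilted phi deg from -z_s towards +x_s
    p=np.radians(phi); z=np.array([np.sin(p),0,-np.cos(p)]); x=np.array([0,-1.,0]); return np.stack([x,np.cross(z,x),z],1)
def go(pos,R,n=1):
    s=read_state(); R0=np.array(s['tcp_rot']); d=R0.T@(np.array(pos)-s['position']); w=Ro.from_matrix(R0.T@R).as_rotvec(degrees=True)
    print('target',np.round(pos,4)); print('dist',round(np.linalg.norm(d),3),'ang',round(np.linalg.norm(w),1))
    for i in range(1,n+1):
        print('row',i,np.round(np.r_[d,w]*i/n,4).tolist())
E
python3 - <<'E'
from h import *
Rs=Rz(115.1); o=np.array([.485,.227,0])
Rt=Rs@standframe_tool(45)
g=o+Rs@np.array([.033,0,.0225])
print(g,Rt)
go(g-.09*Rt[:,2],Rt)
E
```

```text
[0.47100142 0.25688377 0.0225    ] [[ 0.9055688   0.29995429 -0.29995429]
 [ 0.42419942 -0.64033384  0.64033384]
 [ 0.         -0.70710678 -0.70710678]]
target [0.498  0.1993 0.0861]
dist 0.532 ang 64.9
row 1 [-0.2897, 0.4187, 0.1554, 42.2799, 18.8246, 45.4609]
```

```bash
python3 - <<'E'
from h import *
Rs=Rz(115.1); o=np.array([.485,.227,0])
Rt=Rs@standframe_tool(45)
g=o+Rs@np.array([.033,0,.0225])
go(g-.17*Rt[:,2],Rt)
E
```

```text
target [0.522  0.148  0.1427]
dist 0.573 ang 64.9
row 1 [-0.3317, 0.4565, 0.0989, 42.2799, 18.8246, 45.4609]
```

```bash
T="x"; python3 -m jog '-0.04 0.055 0.01 5 2.3 5.6 1;-0.083 0.114 0.025 10.5 4.7 11.4 1;-0.124 0.171 0.037 15.8 7 17 1;-0.166 0.228 0.05 21 9.4 22.7 1;-0.207 0.285 0.062 26.4 11.8 28.4 1;-0.249 0.342 0.074 31.7 14.1 34 1;-0.29 0.4 0.087 37 16.5 39.8 1;-0.332 0.4565 0.099 42.3 18.8 45.5 1'
python3 - <<'E'
from h import *
Rs=Rz(115.1); o=np.array([.485,.227,0])
Rt=Rs@standframe_tool(45)
g=o+Rs@np.array([.033,0,.0225])
go(g-.17*Rt[:,2],Rt)
print(np.round(read_state()['joint_positions'],1))
E
```

```text
time_s: 1.8
position: [0.4806, 0.2032, 0.1549]
tcp_rot: [[0.908, 0.296, -0.298], [0.42, -0.641, 0.643], [-0.0, -0.709, -0.706]]
force: [1.0, 0.6, 0.6]
opening: 1.0
target [0.522  0.148  0.1427]
dist 0.07 ang 0.3
row 1 [0.0144, 0.0563, -0.0392, -0.1152, -0.1878, -0.2004]
[ -9.4  40.   98.   37.3  75.  -55.1]
```

```bash
python3 -m jog '0.0144 0.0563 -0.0392 0 0 0 1;0.0144 0.0563 -0.0392 0 0 0 1;0.0144 0.0563 -0.0392 0 0 0 1'
python3 - <<'E'
from h import *
p,d=capture('wrist'); save('w1',p)
P=cloud('wrist',d)
a,r,k=fit(P,(.485,.227),0,np.radians(115.1)); print(np.round(a,4),np.degrees(a[2]),r,k)
Rs=Rz(115.1); o=np.array([.485,.227,0])
Rt=Rs@standframe_tool(45)
g=o+Rs@np.array([.033,0,.0225])
go(g,Rt)
E
```

```text
time_s: 2.17
position: [0.5202, 0.15, 0.1429]
tcp_rot: [[0.906, 0.298, -0.3], [0.423, -0.641, 0.641], [-0.001, -0.708, -0.707]]
force: [-0.2, -0.6, 0.3]
opening: 1.0
[4.823e-01 2.289e-01 2.010e+00 1.000e-04] 115.16465377901434 0.00039663227925891553 5789
target [0.471  0.2569 0.0225]
dist 0.168 ang 0.1
row 1 [0.0014, 0.0033, 0.1676, -0.0649, 0.0841, -0.0505]
```

View pics/w1.png

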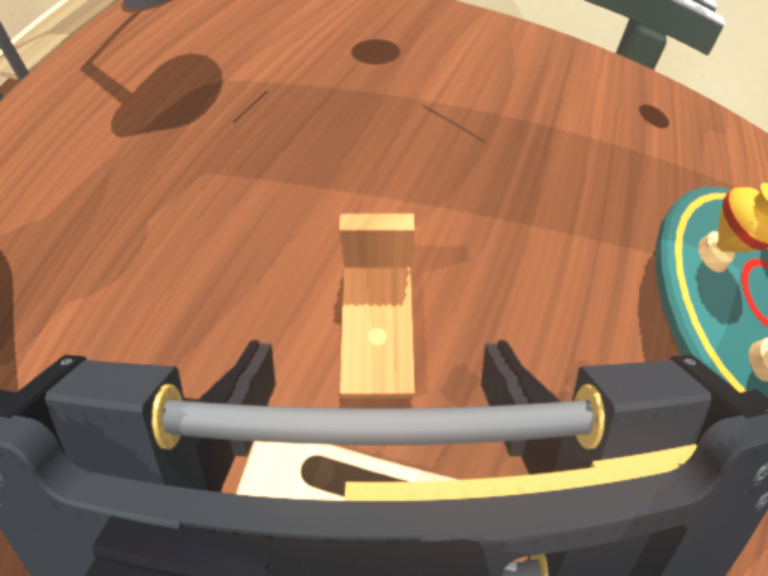

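```bash
python3 - <<'E'
from h import *
Rs=Rz(115.1); o=np.array([.483,.2285,0])
Rt=Rs@standframe_tool(45)
g=o+Rs@np.array([.032,0,.0225])
go(g,Rt)
E
```

```text
target [0.4694 0.2575 0.0225]
dist 0.168 ang 0.1
row 1 [0.0003, 0.0025, 0.1685, -0.0649, 0.0841, -0.0505]
```

```bash
python3 -m jog '0 0.0025 0.06 0 0 0 1;0 0.0025 0.115 0 0 0 1;0 0.0025 0.15 0 0 0 1;0 0.0025 0.1685 0 0 0 1;0 0.0025 0.1685 0 0 0 1;0 0.0025 0.1685 0 0 0 1'
python3 - <<'E'
from h import *
p,d=capture('wrist'); save('w2',p)
P=cloud('wrist',d)
a,r,k=fit(P,(.485,.227),0,np.radians(115.1)); print(np.round(a,4),np.degrees(a[2]),r,k)
E
```

```text
time_s: 2.98
position: [0.4714, 0.2563, 0.0229]
tcp_rot: [[0.906, 0.301, -0.299], [0.424, -0.641, 0.64], [0.001, -0.706, -0.708]]
force: [0.3, 0.3, -0.3]
opening: 1.001
[0.4992 0.2364 2.7832 0.0165] 159.46504382938699 0.006427388395992054 17610
```

View pics/w2.png

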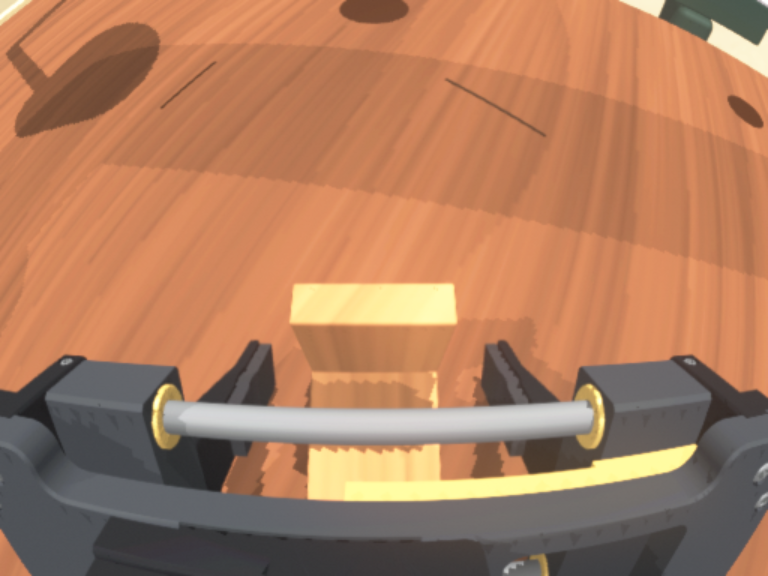

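```bash
python3 -m jog '0 0 0 0 0 0 0;0 0 0 0 0 0 0;0 0 0 0 0 0 0;0 0 0 0 0 0 0;0 0 0 0 0 0 0;0 0 0 0 0 0 0'
python3 - <<'E'
from h import *
Rs=Rz(115.1); Rt=Rs@standframe_tool(45)
R2=Rs@standframe_tool(-45)
s=read_state()
print(np.round(s['joint_positions'],1), s['opening'])
go(s['position']+[0,0,.15],R2)
E
```

```text
time_s: 3.78
position: [0.4704, 0.2565, 0.0221]
tcp_rot: [[0.906, 0.299, -0.3], [0.424, -0.641, 0.64], [-0.001, -0.707, -0.707]]
force: [0.7, -0.6, 0.5]
opening: 0.57
[ -3.9  53.4  99.3  44.5  61.9 -62.9] 0.570296040491533
target [0.4704 0.2565 0.1721]
dist 0.15 ang 90.0
row 1 [-0.0001, -0.1061, -0.1061, -90.0022, 0.0561, -0.0227]
```

```bash
python3 -m jog '0 -0.04 -0.04 0 0 0 0;0 -0.08 -0.08 -10 0 0 0;0 -0.106 -0.106 -20 0 0 0;0 -0.106 -0.106 -30 0 0 0;0 -0.106 -0.106 -40 0 0 0;0 -0.106 -0.106 -50 0 0 0;0 -0.106 -0.106 -60 0 0 0;0 -0.106 -0.106 -70 0 0 0'
python3 - <<'E'
from h import *
Rs=Rz(115.1); R2=Rs@standframe_tool(-45)
s=read_state()
print(np.round(s['joint_positions'],1), s['opening'])
go([.4704,.2565,.1],R2)
E
```

```text
time_s: 4.78
position: [0.4703, 0.2568, 0.1727]
tcp_rot: [[0.906, 0.383, 0.182], [0.424, -0.819, -0.387], [0.001, 0.427, -0.904]]
force: [0.2, -0.4, -1.9]
opening: 0.572
[ 29.8  32.6  97.1 -30.7  56.6  23.3] 0.5720055734461774
target [0.4704 0.2565 0.1   ]
dist 0.073 ang 19.7
row 1 [-0.0001, -0.0308, 0.0658, -19.6963, -0.0309, -0.0499]
```

```bash
python3 -m jog '0 0 0 -10 0 0 0;0 0 0 -19.7 0 0 0;0 -0.0308 0.0658 -19.7 0 0 0;0 -0.0308 0.0658 -19.7 0 0 0;0 -0.0308 0.0658 -19.7 0 0 0'
python3 - <<'E'
from h import *
s=read_state()
print(np.round(s['joint_positions'],1), s['opening'])
D=[]
for n in ['scene','top','wrist']:
    p,d=capture(n); save(n+'2',p); D.append(cloud(n,d).reshape(-1,3))
np.save('/tmp/c.npy',np.concatenate(D)); 
P=np.concatenate(D[:2]); 
Q=P[(np.hypot(P[:,0]-.47,P[:,1]-.257)<.1)&(P[:,2]>.02)&(P[:,2]<.2)]
Rs=Rz(115.1)
L=(Q-s['position'])@Rs
for a in range(-100,130,20):
  for b in [0]:
    m=(abs(L[:,1])<.02)&(L[:,2]>a/1000)&(L[:,2]<(a+20)/1000)
    if m.sum(): print(a,m.sum(),np.round(np.percentile(L[m,0],[2,50,98]),3))
E
```

```text
time_s: 5.4
position: [0.4704, 0.256, 0.0995]
tcp_rot: [[0.906, 0.302, 0.297], [0.423, -0.642, -0.639], [-0.002, 0.704, -0.71]]
force: [0.2, 0.3, 0.3]
opening: 0.569
[ 37.8  46.1  96.1 -50.8  62.3  47.3] 0.5691563092892914
-40 5 [-0.022 -0.022 -0.021]
-20 284 [-0.023  0.024  0.041]
0 75 [-0.024 -0.022 -0.021]
20 96 [-0.023 -0.022  0.067]
40 103 [-0.024 -0.022  0.087]
60 402 [-0.023  0.037  0.098]
80 673 [-0.023  0.052  0.091]
100 11 [0.062 0.07  0.086]
```

View pics/scene2.png

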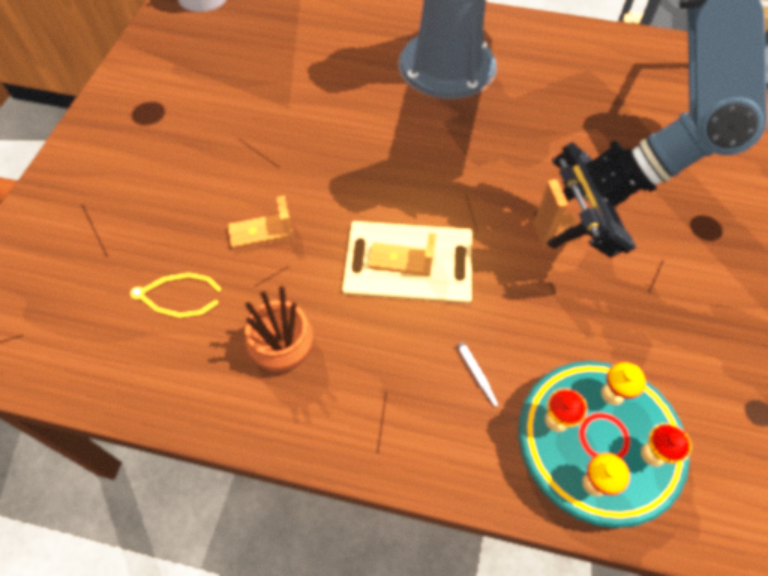

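View pics/wrist2.png

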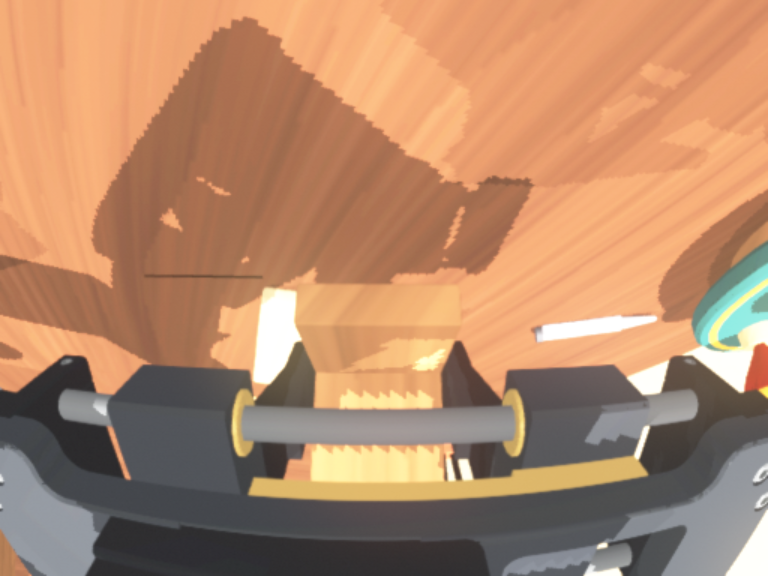

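```bash
python3 -m jog '0 -0.02 0.02 0 0 0 0;0 -0.04 0.04 0 0 0 0;0 -0.05 0.0505 0 0 0 0;0 -0.051 0.0515 0 0 0 0;0 -0.051 0.0515 0 0 0 0'; python3 -c "
from h import *
go([.4704,.2565,.024],Rz(115.1)@standframe_tool(-45))"
```

```text
time_s: 6.18
position: [0.4709, 0.2568, 0.028]
tcp_rot: [[0.906, 0.301, 0.299], [0.424, -0.644, -0.637], [0.001, 0.703, -0.711]]
force: [-0.1, 0.0, -1.0]
opening: 0.569
target [0.4704 0.2565 0.024 ]
dist 0.004 ang 0.3
row 1 [-0.0006, -0.0027, 0.0029, -0.2966, -0.0145, -0.054]
```

```bash
python3 -m jog '0 -0.0014 0.0014 0 0 0 0;0 -0.0014 0.0014 0 0 0 0'; python3 -m jog '0 -0.0012 0.0012 0 0 0 0;0 -0.0012 0.0012 0 0 0 0';  python3 -c "
from h import *
go([.4704,.2565,.024],Rz(115.1)@standframe_tool(-45))"
```

```text
time_s: 6.42
position: [0.4706, 0.2568, 0.0253]
tcp_rot: [[0.906, 0.301, 0.298], [0.424, -0.644, -0.637], [0.0, 0.703, -0.711]]
force: [-0.4, -0.6, -0.7]
opening: 0.572
time_s: 6.68
position: [0.4703, 0.2566, 0.0231]
tcp_rot: [[0.906, 0.302, 0.298], [0.424, -0.643, -0.637], [-0.001, 0.703, -0.711]]
force: [-0.8, -0.0, -0.8]
opening: 0.57
target [0.4704 0.2565 0.024 ]
dist 0.001 ang 0.3
row 1 [0.0, 0.0007, -0.0005, -0.2971, 0.0552, 0.0218]
```

```bash
python3 -m jog '0 -0.0008 0.0008 0 0 0 0;0 -0.0008 0.0008 0 0 0 0'; python3 -m jog '0 -0.0007 0.0007 0 0 0 0;0 -0.0007 0.0007 0 0 0 0';  python3 - <<'E'
from h import *
D=[]
for n in ['scene','top']:
    p,d=capture(n); D.append(cloud(n,d).reshape(-1,3))
s=read_state(); P=np.concatenate(D); L=(P-s['position'])@Rz(115.1)
m=(abs(L[:,1])<.02)&(L[:,0]>-.03)&(L[:,0]<-.008)&(P[:,2]>.07)
print(np.percentile(P[m,2],[50,90,98,100]),m.sum())
E
```

```text
time_s: 6.92
position: [0.4704, 0.2567, 0.0226]
tcp_rot: [[0.906, 0.301, 0.298], [0.424, -0.643, -0.638], [-0.001, 0.704, -0.71]]
force: [-2.1, 1.4, 3.8]
opening: 0.571
time_s: 7.18
position: [0.4703, 0.2567, 0.0225]
tcp_rot: [[0.906, 0.301, 0.299], [0.424, -0.642, -0.639], [-0.0, 0.705, -0.709]]
force: [-3.0, 3.5, 8.4]
opening: 0.572
[0.10693555 0.111081   0.11263524 0.11413016] 288
```

```bash
python3 -m jog '0 0.0005 -0.0005 0 0 0 1;0 0.0005 -0.0005 0 0 0 1;0 0.0005 -0.0005 0 0 0 1;0 0.0005 -0.0005 0 0 0 1;0 0 -0.05 0 0 0 1;0 0 -0.11 0 0 0 1;0 0 -0.17 0 0 0 1;0 0 -0.2 0 0 0 1';  python3 - <<'E'
from h import *
D=[]
for n in ['scene','top']:
    p,d=capture(n); save(n+'3',p);D.append(cloud(n,d).reshape(-1,3))
P=np.concatenate(D)
def fitback(P,c0,yaw0):
    m=(np.hypot(P[:,0]-c0[0],P[:,1]-c0[1])<.08)&(P[:,2]>.006)&(P[:,2]<.118); Q=P[m]
    def loc(a):
        d=Q-np.array([a[0],a[1],0]); c,s=np.cos(a[2]),np.sin(a[2])
        h=d[:,0]*c+d[:,1]*s
        return np.stack([.055-d[:,2]-a[3],-d[:,0]*s+d[:,1]*c,h],1)
    r=least_squares(lambda a:sdf(loc(a)),[c0[0],c0[1],yaw0,0],loss='soft_l1',f_scale=.002,x_scale=[.01,.01,.1,.01])
    return r.x,np.median(abs(r.fun)),len(Q)
Rs=Rz(115.1); u=np.array([.4703,.2567])-.0225*Rs[:2,0]
print(u)
a,r,k=fitback(P,u,np.radians(115.1)); print(np.round(a,4),np.degrees(a[2]),r,k)
print(read_state()['position'])
E
```

```text
time_s: 8.28
position: [0.4105, 0.3868, 0.1656]
tcp_rot: [[0.905, 0.301, 0.301], [0.426, -0.645, -0.634], [0.003, 0.702, -0.712]]
force: [1.2, 0.7, -0.3]
opening: 1.001
[0.47984449 0.2363247 ]
[4.8090e-01 2.3700e-01 2.0073e+00 1.0000e-04] 115.0117148858625 0.0006973251424416882 1048
[0.41108744 0.38728958 0.1655459 ]
```

View pics/scene3.png

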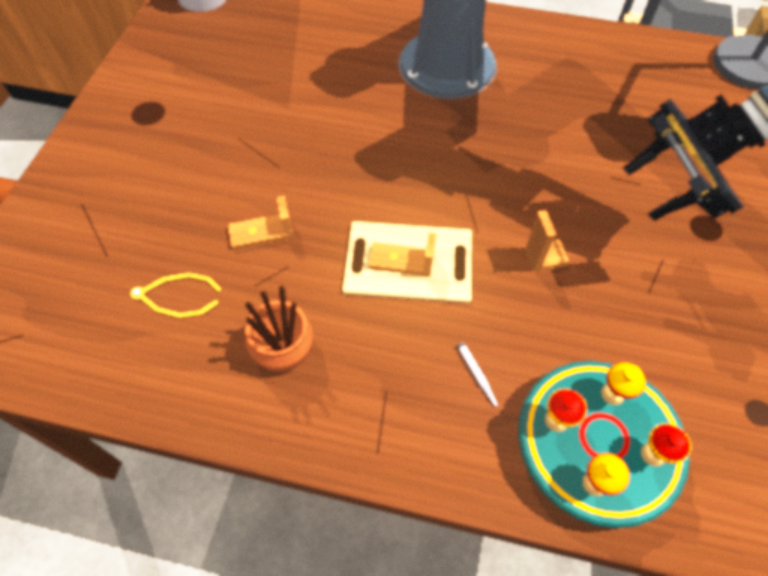

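```bash
python3 - <<'E'
from h import *
Rs=Rz(115.1); u=Rs[:,0]
g=np.array([.4807,.2369,.045])+.007*u
R=Rs@standframe_tool(60)
go([.46,.27,.33],Rs@standframe_tool(0))
go(g-.13*R[:,2]+[0,0,.12],R)
go(g-.13*R[:,2],R)
E
```

```text
target [0.46 0.27 0.33]
dist 0.208 ang 44.5
row 1 [-0.0049, 0.2058, -0.0282, 44.5289, -0.3653, 0.0304]
target [0.5255 0.1413 0.23  ]
dist 0.279 ang 104.5
row 1 [-0.0012, 0.2386, 0.1443, 104.5287, -0.3386, 0.235]
target [0.5255 0.1413 0.11  ]
dist 0.277 ang 104.5
row 1 [-0.0018, 0.1545, 0.2298, 104.5287, -0.3386, 0.235]
```

```bash
python3 -m jog '-0.001 0.052 -0.007 10 0 0 1;-0.0025 0.103 -0.014 20 0 0 1;-0.004 0.155 -0.021 30 0 0 1;-0.005 0.205 -0.028 40 0 0 1;-0.004 0.22 0.02 50 0 0 1;-0.003 0.23 0.07 60 0 0 1;-0.002 0.239 0.11 70 0 0 1;-0.001 0.2386 0.1443 80 -0.2 0.2 1';  python3 - <<'E'
from h import *
Rs=Rz(115.1); u=Rs[:,0]
g=np.array([.4807,.2369,.045])+.007*u
R=Rs@standframe_tool(60)
go(g-.13*R[:,2],R)
print(np.round(read_state()['joint_positions'],1))
E
```

```text
time_s: 9.38
position: [0.5253, 0.1351, 0.2271]
tcp_rot: [[0.909, 0.336, -0.245], [0.416, -0.74, 0.528], [-0.004, -0.582, -0.813]]
force: [-0.1, -0.4, -0.8]
opening: 1.0
target [0.5255 0.1413 0.11  ]
dist 0.117 ang 24.4
row 1 [0.0032, 0.0636, 0.0985, 24.4055, -0.23, -0.5237]
[-12.3  32.8  90.1  27.9  81.6 -47.1]
```

```bash
python3 -m jog '0.0005 0.01 0.016 10 0 0 1;0.001 0.02 0.032 20 -0.1 -0.3 1;0.002 0.035 0.055 24.4 -0.2 -0.5 1;0.003 0.05 0.08 24.4 -0.2 -0.5 1;0.0032 0.0636 0.0985 24.4 -0.2 -0.5 1;0.0032 0.0636 0.0985 24.4 -0.2 -0.5 1;0.0032 0.0636 0.0985 24.4 -0.2 -0.5 1';  python3 - <<'E'
from h import *
Rs=Rz(115.1); u=Rs[:,0]
g=np.array([.4807,.2369,.045])+.007*u
R=Rs@standframe_tool(60)
go(g,R)
print(np.round(read_state()['joint_positions'],1))
p,d=capture('wrist'); save('w4',p)
P=cloud('wrist',d).reshape(-1,3); L=(P-[.4807,.2369,0])@Rs
m=(P[:,2]>.03)&(P[:,2]<.1)&(abs(L[:,0])<.03)&(abs(L[:,1])<.035)
print(m.sum(),np.percentile(L[m,0],[5,50,95]),np.percentile(L[m,1],[1,50,99]))
m=(P[:,2]>.07)&(P[:,2]<.13)&(abs(L[:,0])<.03)&(abs(L[:,1])<.035)
print(np.percentile(P[m,2],[95,99,100]))
E
```

```text
time_s: 10.25
position: [0.5254, 0.1438, 0.112]
tcp_rot: [[0.904, 0.217, -0.369], [0.428, -0.456, 0.78], [0.001, -0.863, -0.505]]
force: [0.1, -0.0, 0.2]
opening: 0.999
target [0.4777 0.2432 0.045 ]
dist 0.129 ang 0.4
row 1 [-0.0006, 0.0022, 0.129, 0.3034, 0.1905, 0.1608]
[-17.3  52.5  88.2  39.5  88.8 -62.2]
3037 [0.0007375  0.00149937 0.00228548] [-0.0240611   0.00017827  0.02478176]
[0.11034309 0.11080102 0.11157839]
```

View pics/w4.png

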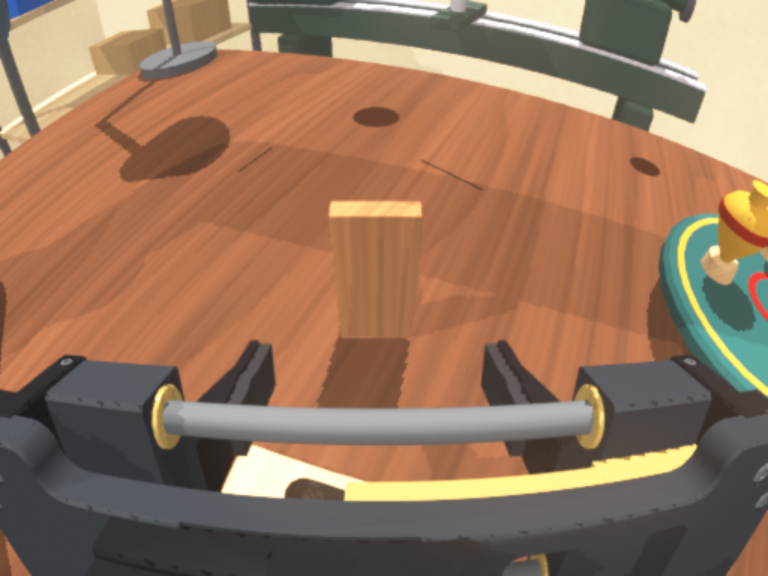

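```bash
python3 -m jog '-0.0006 0.0022 0.055 0 0 0 1;-0.0006 0.0022 0.1 0 0 0 1;-0.0006 0.0022 0.125 0 0 0 1;-0.0006 0.0022 0.13 0 0 0 1;-0.0006 0.0022 0.13 0 0 0 1;-0.0006 0.0022 0.13 0 0 0 0;-0.0006 0.0022 0.13 0 0 0 0;-0.0006 0.0022 0.13 0 0 0 0'
python3 -m jog '0 0 0 0 0 0 0;0 0 0 0 0 0 0;0 0 0 0 0 0 0'
python3 - <<'E'
from h import *
Rs=Rz(115.1);s=read_state()
print(np.round((s['position']-[.4807,.2369,0])@Rs,4), np.round(s['joint_positions'],1))
E
```

```text
time_s: 11.3
position: [0.4777, 0.2435, 0.044]
tcp_rot: [[0.904, 0.217, -0.369], [0.427, -0.456, 0.781], [0.001, -0.863, -0.505]]
force: [-0.5, 0.8, 0.9]
opening: 0.742
time_s: 11.68
position: [0.4772, 0.244, 0.0439]
tcp_rot: [[0.904, 0.216, -0.37], [0.428, -0.456, 0.78], [0.0, -0.863, -0.504]]
force: [0.7, -1.1, 0.4]
opening: 0.573
[0.0079 0.0002 0.0439] [ -9.   57.6  95.4  47.1  76.8 -67.4]
```

```bash
python3 - <<'E'
from h import *
Rb=Rz(94.2); ob=np.array([.5444,.0168,.012]); R=Rb@standframe_tool(-30)
t=ob+Rb@np.array([-.011,0,.071])
go([.485,.235,.2],Rz(115.1)@standframe_tool(60))
go(t+[0,0,.11],R)
go(t,R)
E
```

```text
target [0.485 0.235 0.2  ]
dist 0.157 ang 0.4
row 1 [0.0033, -0.129, -0.0887, 0.2981, 0.2161, 0.149]
target [0.5452 0.0058 0.193 ]
dist 0.289 ang 91.6
row 1 [-0.0405, -0.0055, -0.2862, -88.593, 5.9924, 22.6862]
target [0.5452 0.0058 0.083 ]
dist 0.251 ang 91.6
row 1 [-0.0405, 0.0895, -0.2307, -88.593, 5.9924, 22.6862]
```

```bash
python3 -m jog '0.001 -0.043 -0.029 0 0 0 0;0.002 -0.086 -0.059 0 0 0 0;0.0033 -0.129 -0.089 0 0 0 0;0 -0.12 -0.11 -10 0.7 2.5 0;-0.005 -0.105 -0.14 -20 1.4 5.1 0;-0.012 -0.085 -0.17 -30 2 7.7 0;-0.018 -0.065 -0.205 -40 2.7 10.2 0;-0.025 -0.045 -0.24 -50 3.4 12.8 0'
python3 - <<'E'
from h import *
Rb=Rz(94.2); ob=np.array([.5444,.0168,.012]); R=Rb@standframe_tool(-30)
t=ob+Rb@np.array([-.011,0,.071])
go(t+[0,0,.09],R)
s=read_state();print(np.round(s['joint_positions'],1),s['opening'])
E
```

```text
time_s: 12.68
position: [0.5336, 0.0654, 0.2043]
tcp_rot: [[0.971, 0.214, -0.106], [0.227, -0.965, 0.131], [-0.074, -0.151, -0.986]]
force: [-0.4, 0.1, -2.0]
opening: 0.57
target [0.5452 0.0058 0.173 ]
dist 0.068 ang 39.6
row 1 [0.0001, 0.0647, 0.0219, -38.2832, 2.5425, 9.7711]
[ -8.5  28.6  93.3   7.2  65.4 -24.8] 0.5702056049418138
```

```bash
python3 -m jog '0 0.016 0.004 -10 0.6 2.4 0;0 0.032 0.008 -20 1.3 4.8 0;0 0.05 0.014 -30 2 7.3 0;0 0.0647 0.0219 -38.28 2.54 9.77 0;0 0.0647 0.0219 -38.28 2.54 9.77 0;0 0.0647 0.0219 -38.28 2.54 9.77 0'
python3 - <<'E'
from h import *
Rb=Rz(94.2); ob=np.array([.5444,.0168,.012]); R=Rb@standframe_tool(-30)
t=ob+Rb@np.array([-.011,0,.071])
go(t+[0,0,.09],R)
s=read_state();print(np.round(s['joint_positions'],1),s['opening'])
D=[]
for n in ['scene','top','wrist']:
    p,d=capture(n); save(n+'5',p); c=cloud(n,d); D.append(c.reshape(-1,3))
    L=(D[-1]-ob)@Rb
    # held: top surface plane (foot underside) 
    zt=.09+.078
    m=(abs(L[:,1])<.03)&(abs(L[:,0])<.08)&(abs(L[:,2]-zt)<.004)
    print(n,m.sum(),np.percentile(L[m,0],[1,50,99]) if m.sum() else '',np.percentile(L[m,1],[1,50,99]) if m.sum() else '',np.median(L[m,2]) if m.sum() else '')
    m=(abs(L[:,1])<.035)&(abs(L[:,0])<.08)&(L[:,2]>.006)&(L[:,2]<.08)
    print('base',m.sum(),np.percentile(L[m,0],[2,50,98]) if m.sum() else '',np.percentile(L[m,1],[2,50,98]) if m.sum() else '')
E
```

```text
time_s: 13.42
position: [0.5451, 0.0074, 0.1722]
tcp_rot: [[0.997, 0.066, 0.035], [0.075, -0.867, -0.492], [-0.002, 0.493, -0.87]]
force: [-0.4, -0.6, -0.7]
opening: 0.571
target [0.5452 0.0058 0.173 ]
dist 0.002 ang 0.5
row 1 [-0.0001, 0.0018, 0.0001, -0.4328, 0.0713, 0.1355]
[  4.   33.4  97.7 -37.   55.1  23. ] 0.5714259038853408
scene 304 [-0.05268109 -0.03355672  0.04042801] [-0.02690248 -0.00046368  0.02493644] 0.16716572241356645
base 753 [-0.05308465  0.00169515  0.0529236 ] [-0.02634231 -0.00695135  0.02276738]
top 389 [-0.05267728 -0.0250567   0.00977587] [-0.02659279 -0.00087374  0.02665783] 0.1669118166864985
base 0  
wrist 11019 [-0.0486354   0.03556677  0.05800025] [-2.57904656e-02 -9.55166774e-05  2.50975355e-02] 0.1680982602640701
base 6667 [-0.05078994  0.01553804  0.05637606] [-0.02268099  0.00121973  0.02495164]
```

View pics/scene5.png

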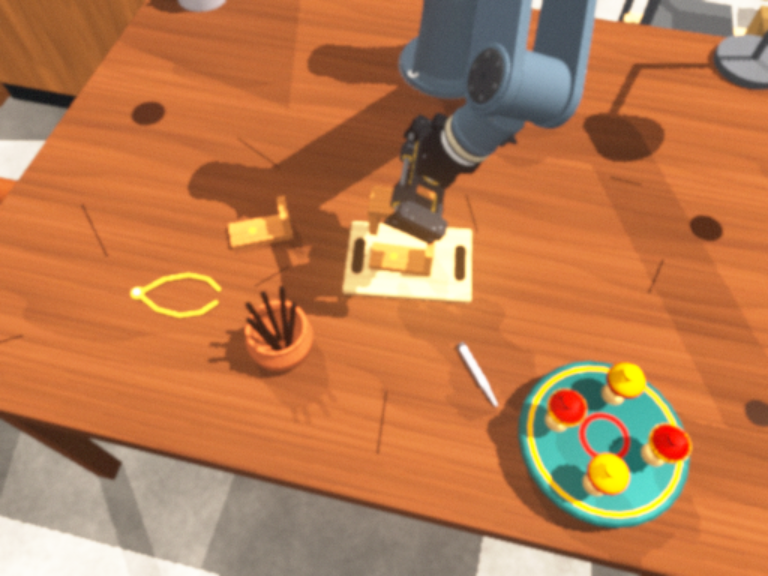

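View pics/wrist5.png

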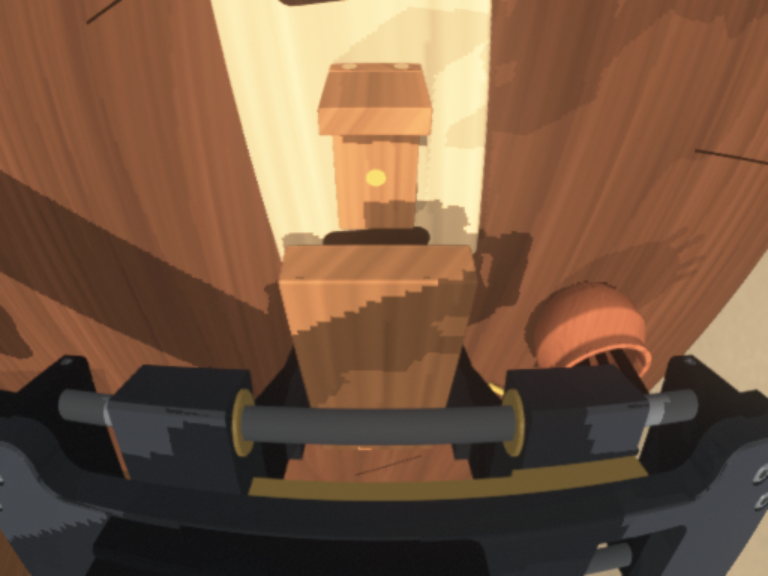

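```bash
cat >> h.py <<'E'
def fit_any(P,o0,R0,tilt=False):
    """fit stand pose near (o0,R0); P cropped to near the model surface"""
    P=P.reshape(-1,3); P=P[np.isfinite(P).all(1)]
    x=np.zeros(6)
    for tol in (.012,.007,.005):
        def loc(x,Q): return (Q-o0-x[:3])@(R0@Ro.from_rotvec(x[3:]).as_matrix())
        Q=P[np.abs(sdf(loc(x,P)))<tol]
        f=(lambda y:sdf(loc(np.r_[y],Q))) if tilt else (lambda y:sdf(loc(np.r_[y[:3],0,0,y[3]],Q)))
        y0=x if tilt else x[[0,1,2,5]]
        r=least_squares(f,y0,loss='soft_l1',f_scale=.002)
        x=r.x if tilt else np.r_[r.x[:3],0,0,r.x[3]]
    return o0+x[:3],np.degrees(x[3:]),np.median(abs(r.fun)),len(Q)
E
python3 - <<'E'
from h import *
Rb=Rz(94.2); ob=np.array([.5444,.0168,.012])
Rf=Rb@np.diag([-1.,1,-1]); of=ob+[0,.001,.167]
for n in ['scene','wrist']:
    p,d=capture(n); P=cloud(n,d).reshape(-1,3)
    P=P[(P[:,2]>.016)]
    for nm,o,R,t in [('base',ob,Rb,0),('held',of,Rf,1)]:
        a=fit_any(P,o,R,t); print(n,nm,np.round((a[0]-ob)@Rb,4),np.round(a[1],2),a[2:])
E
```

```text
scene base [-0.0008 -0.0001 -0.    ] [0.   0.   0.12] (np.float64(0.0010542012132930536), 761)
scene held [ 0.0012 -0.0011  0.1683] [-0.35 -0.57 -0.29] (np.float64(0.0006735755633881118), 436)
wrist base [ 0.0011  0.0011 -0.0004] [0.   0.   0.08] (np.float64(0.0003266129179824856), 6684)
wrist held [ 0.0024 -0.0005  0.1678] [-0.22 -0.61  0.03] (np.float64(0.00027353451602387963), 13102)
```

```bash
python3 - <<'E'
from h import *
Rb=Rz(94.2); s=read_state(); p=s['position']; R=s['tcp_rot']
for dz in (-.04,-.075,-.085,-.09): go(p+Rb@np.array([-.0016,.0013,dz]),R@Ro.from_euler('x',-.5,degrees=True).as_matrix())
E
```

```text
target [0.5443 0.005  0.1328]
dist 0.04 ang 0.5
row 1 [-0.0013, -0.0184, 0.0356, -0.5, -0.0, -0.0]
target [0.5443 0.005  0.0978]
dist 0.075 ang 0.5
row 1 [-0.0013, -0.0357, 0.066, -0.5, -0.0, -0.0]
target [0.5443 0.005  0.0878]
dist 0.085 ang 0.5
row 1 [-0.0013, -0.0407, 0.0747, -0.5, -0.0, -0.0]
target [0.5443 0.005  0.0828]
dist 0.09 ang 0.5
row 1 [-0.0013, -0.0431, 0.079, -0.5, -0.0, -0.0]
```

```bash
python3 -m jog '-0.0013 -0.0184 0.0356 -0.5 0 0 0;-0.0013 -0.0357 0.066 -0.5 0 0 0;-0.0013 -0.0407 0.0747 -0.5 0 0 0;-0.0013 -0.0407 0.0747 -0.5 0 0 0;-0.0013 -0.0407 0.0747 -0.5 0 0 0'
python3 - <<'E'
from h import *
Rb=Rz(94.2); ob=np.array([.5444,.0168,.012])
Rf=Rb@np.diag([-1.,1,-1]); of=ob+[0,.001,.083]
for n in ['wrist','scene']:
    p,d=capture(n); P=cloud(n,d).reshape(-1,3)
    if n=='wrist': save('w6',p)
    P=P[(P[:,2]>.016)]
    for nm,o,R,t in [('base',ob,Rb,0),('held',of,Rf,1)]:
        a=fit_any(P,o,R,t); print(n,nm,np.round((a[0]-ob)@Rb,4),np.round(a[1],2),a[2:])
E
```

```text
time_s: 14.3
position: [0.5448, 0.0054, 0.0883]
tcp_rot: [[0.997, 0.064, 0.038], [0.074, -0.862, -0.502], [0.001, 0.503, -0.864]]
force: [0.5, 0.4, -1.1]
opening: 0.57
wrist base [0.0011 0.0008 0.0147] [0.   0.   0.06] (np.float64(0.0003704564621148992), 10391)
wrist held [0.0015 0.0001 0.0833] [-0.05  0.52 -0.12] (np.float64(0.00034640920676973783), 14000)
scene base [ 0.0008 -0.0001  0.    ] [0.   0.   0.33] (np.float64(0.0009426099055725263), 195)
scene held [ 0.0004 -0.0004  0.0838] [-0.52 -0.4  -0.12] (np.float64(0.0008203706557970807), 421)
```

View pics/w6.png

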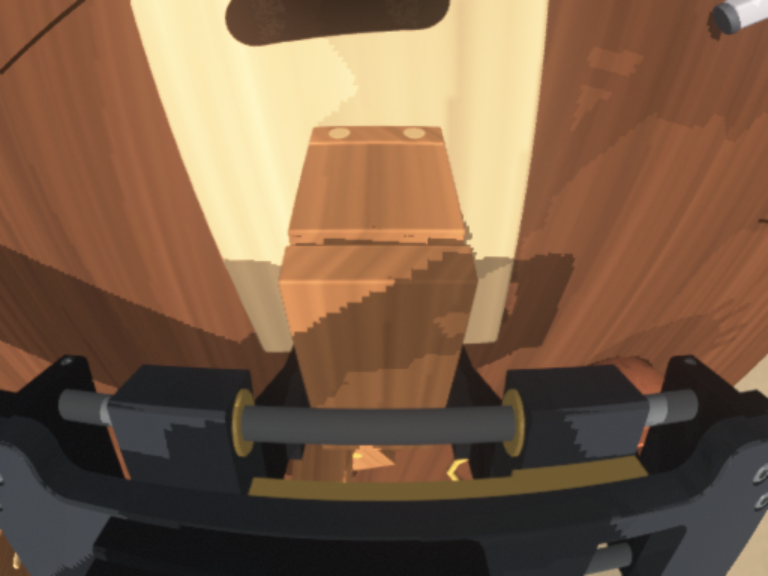

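```bash
python3 -m jog '0 -0.001 0.0017 0 0 0 0;0 -0.0023 0.004 0 0 0 0;0 -0.0023 0.004 0 0 0 0'; python3 -m jog '0 -0.0005 0.0008 0 0 0 0;0 -0.0005 0.0008 0 0 0 0'
```

```text
time_s: 14.78
position: [0.544, 0.0056, 0.0828]
tcp_rot: [[0.997, 0.065, 0.037], [0.075, -0.862, -0.502], [-0.001, 0.503, -0.864]]
force: [-0.4, 1.4, 3.8]
opening: 0.574
time_s: 15.02
position: [0.544, 0.0056, 0.0828]
tcp_rot: [[0.997, 0.065, 0.037], [0.075, -0.861, -0.503], [-0.001, 0.504, -0.864]]
force: [-2.3, 3.5, 8.4]
opening: 0.575
```

```bash
python3 -m jog '0 -0.0003 0.0005 0 0 0 0;0 -0.0003 0.0005 0 0 0 0'
```

```text
time_s: 15.28
position: [0.544, 0.0056, 0.0828]
tcp_rot: [[0.997, 0.065, 0.037], [0.075, -0.861, -0.503], [-0.0, 0.505, -0.863]]
force: [-3.0, 2.9, 14.1]
opening: 0.569
```

Contact. Ease up, open, and retreat along the tool axis.

```bash
python3 -m jog '0 0.0006 -0.001 0 0 0 0;0 0.0006 -0.001 0 0 0 1;0 0.0006 -0.001 0 0 0 1;0 0.0006 -0.001 0 0 0 1;0 0.0006 -0.001 0 0 0 1;0 0 -0.03 0 0 0 1;0 0 -0.08 0 0 0 1;0 0 -0.14 0 0 0 1'
python3 - <<'E'
from h import *
Rb=Rz(94.2); ob=np.array([.5444,.0168,.012])
Rf=Rb@np.diag([-1.,1,-1]); of=ob+[0,0,.078]
P=[]
for n in ['wrist','scene','top']:
    p,d=capture(n); Q=cloud(n,d).reshape(-1,3); Q=Q[Q[:,2]>.016]; P.append(Q)
    if n!='top': save(n+'7',p)
    for nm,o,R,t in [('base',ob,Rb,0),('inv',of,Rf,1)]:
        try:
            a=fit_any(Q,o,R,t); print(n,nm,np.round((a[0]-ob)@Rb,4),np.round(a[1],2),a[2:])
        except Exception as e: print(n,nm,e)
E
```

```text
time_s: 16.27
position: [0.5379, 0.0759, 0.2021]
tcp_rot: [[0.997, 0.066, 0.033], [0.074, -0.862, -0.502], [-0.005, 0.503, -0.864]]
force: [0.3, -0.3, 0.2]
opening: 0.999
wrist base [0.0202 0.0087 0.0065] [ 0.    0.   -7.12] (np.float64(0.0011162643660622903), 3654)
wrist inv [ 0.0059 -0.0042  0.0848] [ 0.76  0.05 -0.12] (np.float64(0.00036629096208272427), 5003)
scene base [-0.0005  0.      0.0002] [ 0.    0.   -0.02] (np.float64(0.0009358337780906029), 502)
scene inv [0.0023 0.0003 0.078 ] [ 0.04 -0.06 -0.01] (np.float64(0.0009622723976524051), 967)
top base [ 0.0011 -0.0008  0.0632] [ 0.   0.  -1.5] (np.float64(0.0011991989450008257), 672)
top inv [ 0.0006 -0.0006  0.0772] [-0.05 -0.1   0.71] (np.float64(0.0012194154722899313), 670)
```

View pics/wrist7.png

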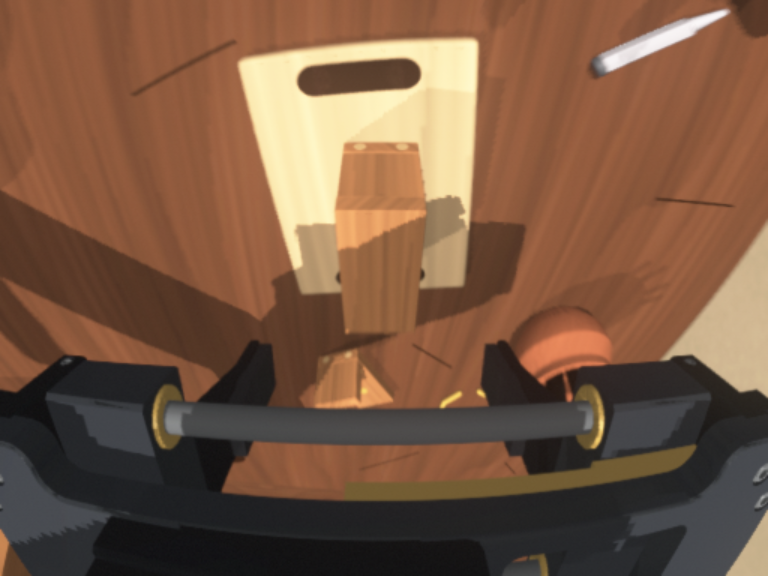

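View pics/scene7.png

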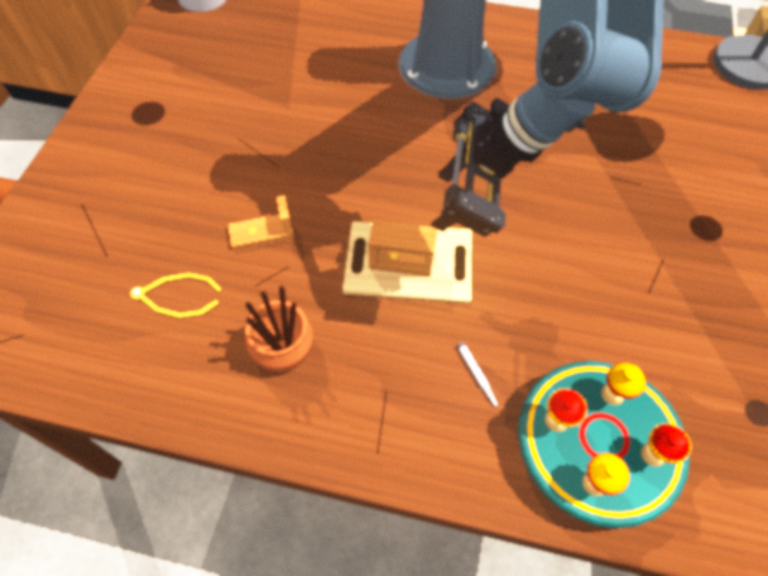

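```bash
python3 - <<'E'
from h import *
Rs=Rz(117.3); o=np.array([.5373,-.248,0]); R=Rs@standframe_tool(0)
g=o+Rs@np.array([.036,0,.024]); print(g)
go(g+[0,0,.18],R,8)
E
```

```text
[ 0.52078862 -0.21600978  0.024     ]
target [ 0.5208 -0.216   0.204 ]
dist 0.294 ang 37.7
row 1 [-0.0053, 0.0314, 0.0183, 3.7241, 0.715, -2.8051]
row 2 [-0.0106, 0.0628, 0.0366, 7.4481, 1.43, -5.6102]
row 3 [-0.0158, 0.0943, 0.0549, 11.1722, 2.145, -8.4153]
row 4 [-0.0211, 0.1257, 0.0732, 14.8962, 2.8599, -11.2204]
row 5 [-0.0264, 0.1571, 0.0915, 18.6203, 3.5749, -14.0256]
row 6 [-0.0317, 0.1885, 0.1099, 22.3444, 4.2899, -16.8307]
row 7 [-0.037, 0.22, 0.1282, 26.0684, 5.0049, -19.6358]
row 8 [-0.0422, 0.2514, 0.1465, 29.7925, 5.7199, -22.4409]
```

```bash
python3 -m jog '-0.007 0.042 0.024 5 1 -3.7 1;-0.014 0.084 0.049 10 1.9 -7.5 1;-0.021 0.126 0.073 15 2.9 -11.2 1;-0.028 0.168 0.098 20 3.8 -15 1;-0.035 0.21 0.122 25 4.8 -18.7 1;-0.0422 0.2514 0.1465 29.8 5.7 -22.4 1;-0.0422 0.2514 0.1465 29.8 5.7 -22.4 1;-0.0422 0.2514 0.1465 29.8 5.7 -22.4 1'
python3 - <<'E'
from h import *
Rs=Rz(117.3); o=np.array([.5373,-.248,0]); R=Rs@standframe_tool(0)
p,d=capture('wrist'); save('w8',p); P=cloud('wrist',d).reshape(-1,3); P=P[P[:,2]>.005]
a=fit_any(P,o,Rs,0); print(np.round(a[0],4),np.round(a[1],2),a[2:], np.round((a[0]-o)@Rs,4))
o=o+.6*(a[0]-o); o[2]=0
go(o+Rs@np.array([.036,0,.024]),R)
E
```

```text
time_s: 17.42
position: [0.5167, -0.2175, 0.2001]
tcp_rot: [[0.891, 0.454, -0.011], [0.454, -0.891, 0.001], [-0.009, -0.006, -1.0]]
force: [-0.6, 0.3, -0.5]
opening: 1.001
[ 0.5363 -0.246  -0.    ] [0.   0.   0.06] (np.float64(0.00037648514451094767), 3887) [ 0.0022 -0.0001 -0.    ]
target [ 0.5202 -0.2148  0.024 ]
dist 0.176 ang 0.6
row 1 [0.0052, 0.001, 0.1763, -0.3084, 0.5121, -0.2107]
```

View pics/w8.png

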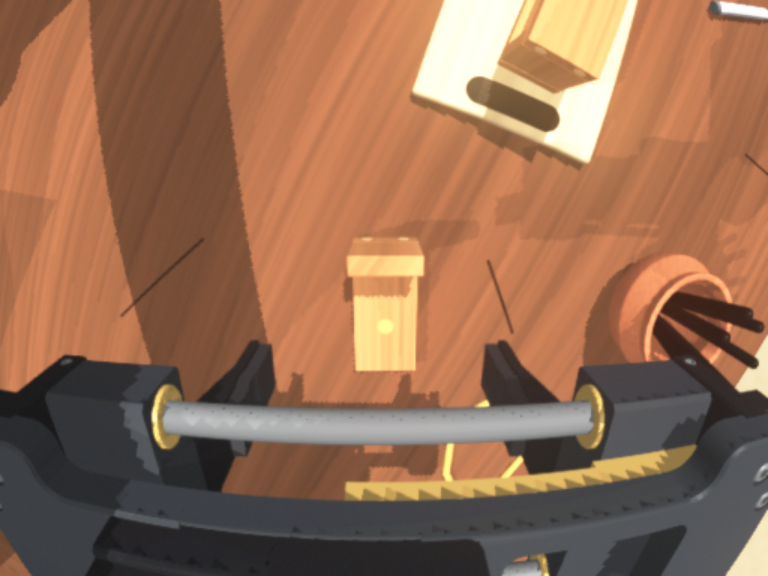

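```bash
python3 -m jog '0.0052 0.001 0.06 -0.3 0.5 -0.2 1;0.0052 0.001 0.12 -0.3 0.5 -0.2 1;0.0052 0.001 0.16 -0.3 0.5 -0.2 1;0.0052 0.001 0.1763 -0.3 0.5 -0.2 1;0.0052 0.001 0.1763 -0.3 0.5 -0.2 1;0.0052 0.001 0.1763 -0.3 0.5 -0.2 1'
python3 -m jog '0 0 0 0 0 0 0;0 0 0 0 0 0 0;0 0 0 0 0 0 0;0 0 0 0 0 0 0;0 0 0 0 0 0 0;0 0 0 0 0 0 0'
python3 - <<'E'
from h import *
Rs=Rz(117.3); s=read_state()
print(np.round((s['position']-[.5368,-.247,0])@Rs,4),np.round(s['joint_positions'],1))
Rb=Rz(94.2); ob=np.array([.5444,.0168,.012]); R=Rb@standframe_tool(0)
t=ob+Rb@np.array([.036,0,.078+.0235])
go(t+[0,0,.08],R)
E
```

```text
time_s: 18.23
position: [0.5233, -0.2165, 0.0269]
tcp_rot: [[0.888, 0.46, 0.005], [0.46, -0.888, -0.004], [0.003, 0.006, -1.0]]
force: [-0.3, -0.8, -0.1]
opening: 0.998
time_s: 18.98
position: [0.5219, -0.2165, 0.0255]
tcp_rot: [[0.888, 0.459, 0.003], [0.459, -0.888, -0.002], [0.001, 0.003, -1.0]]
force: [-1.1, -0.6, 3.0]
opening: 0.571
[ 0.034  -0.0008  0.0255] [-33.8  44.4  99.   -0.   36.4 -61.1]
target [0.5418 0.0527 0.1935]
dist 0.318 ang 23.1
row 1 [0.1414, -0.2296, -0.1685, 0.1497, -0.1121, 23.1148]
```

```bash
python3 -m jog '0 0 -0.03 0 0 0 0;0 0 -0.08 0 0 0 0;0 0 -0.13 0 0 0 0;0 0 -0.1685 0 0 0 0;0.028 -0.046 -0.1685 0 0 5 0;0.057 -0.092 -0.1685 0 0 10 0;0.085 -0.138 -0.1685 0 0 15 0;0.113 -0.184 -0.1685 0 0 20 0'
python3 - <<'E'
from h import *
Rb=Rz(94.2); ob=np.array([.5444,.0168,.012]); R=Rb@standframe_tool(0)
t=ob+Rb@np.array([.034,0,.078+.0255])
go(t+[0,0,.08],R)
E
```

```text
time_s: 19.98
position: [0.5374, 0.001, 0.1933]
tcp_rot: [[0.992, 0.124, 0.003], [0.124, -0.992, -0.002], [0.003, 0.002, -1.0]]
force: [-0.2, -0.0, -0.8]
opening: 0.57
target [0.5419 0.0507 0.1955]
dist 0.05 ang 2.9
row 1 [0.0106, -0.0488, -0.0023, 0.1164, -0.1543, 2.9278]
```

```bash
python3 -m jog '0.005 -0.025 0 0 0 1.5 0;0.0106 -0.0488 0.0155 0.1 -0.15 2.9 0;0.0106 -0.0488 0.0155 0.1 -0.15 2.9 0;0.0106 -0.0488 0.0155 0.1 -0.15 2.9 0;0.0106 -0.0488 0.0155 0.1 -0.15 2.9 0'
python3 - <<'E'
from h import *
Rb=Rz(94.2); ob=np.array([.5444,.0168,.012]); of=ob+[0,0,.078]
Rf=Rb@np.diag([-1.,1,-1])
s=read_state(); ot=s['position']-Rb@np.array([.034,0,.0255]); print('TCP-held',np.round((ot-ob)@Rb,4),np.round(s['tcp_rot'],3).tolist())
for n in ['wrist','scene','top']:
    p,d=capture(n); save(n+'9',p); Q=cloud(n,d).reshape(-1,3); Q=Q[Q[:,2]>.016]
    for nm,o,R,t in [('base',ob,Rb,0),('inv',of,Rf,0),('held',ot,Rb,1)]:
        try:
            a=fit_any(Q,o,R,t); print(n,nm,np.round((a[0]-ob)@Rb,4),np.round(a[1],2),a[2:])
        except Exception as e: print(n,nm,e)
E
```

```text
time_s: 20.6
position: [0.5422, 0.048, 0.1783]
tcp_rot: [[0.997, 0.076, 0.001], [0.076, -0.997, -0.001], [0.001, 0.001, -1.0]]
force: [-0.3, -0.1, -0.5]
opening: 0.574
TCP-held [-2.700e-03 -1.000e-04  1.408e-01] [[0.997, 0.076, 0.001], [0.076, -0.997, -0.001], [0.001, 0.001, -1.0]]
wrist base [0.0004 0.0017 0.0138] [0.   0.   0.09] (np.float64(0.00046417938684879725), 2319)
wrist inv [0.0013 0.0019 0.0778] [0.  0.  0.1] (np.float64(0.0003784702913685635), 2267)
wrist held [-0.0021 -0.0023  0.1404] [-0.14 -0.28 -0.87] (np.float64(0.00027585857137815695), 8448)
scene base [-0.0019  0.0001  0.0001] [0.   0.   0.18] (np.float64(0.0009416505348612291), 502)
scene inv [0.0024 0.0004 0.078 ] [0.   0.   0.01] (np.float64(0.0008720787140471505), 845)
scene held [-0.0109 -0.0005  0.141 ] [-0.82 -0.71 -0.63] (np.float64(0.0008833070406743474), 426)
top base [-0.0069 -0.0599  0.0046] [ 0.    0.   -0.28] (np.float64(0.00047741798499519993), 5)
top inv [0.    0.    0.078] [0. 0. 0.] (np.float64(nan), 0)
top held [-0.0015 -0.0034  0.1396] [ 1.34  0.77 -2.51] (np.float64(0.000919101137103368), 177)
  return _methods._mean(a, axis=axis, dtype=dtype,
  ret = ret.dtype.type(ret / rcount)
```

View pics/wrist9.png

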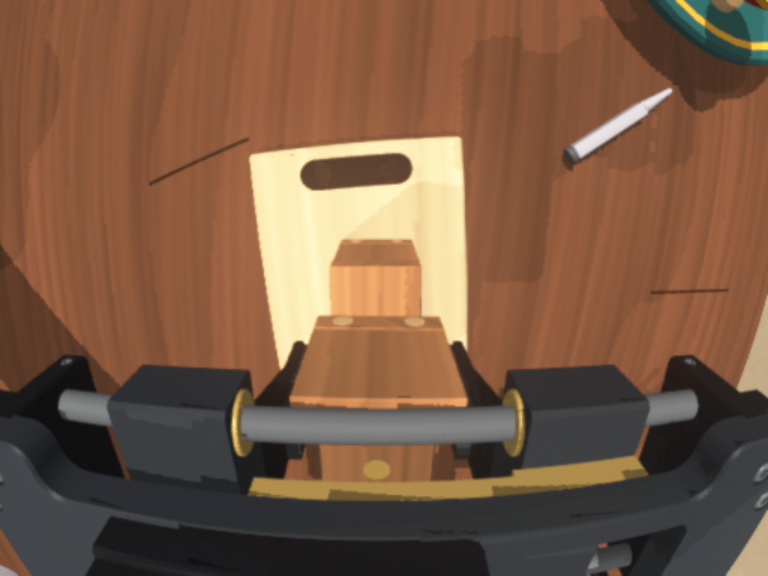

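View pics/scene9.png

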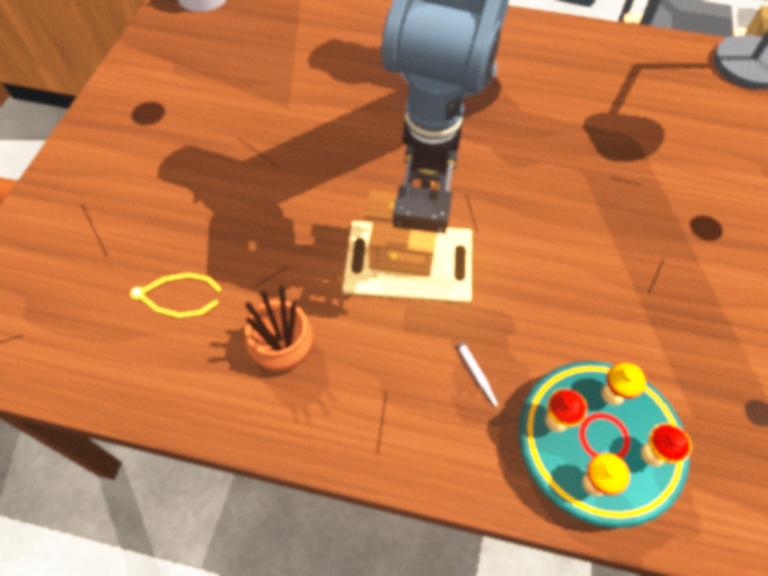

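```bash
python3 -m jog '-0.003 -0.003 0.02 0 0 -0.7 0;-0.003 -0.003 0.04 0 0 -0.7 0;-0.003 -0.003 0.053 0 0 -0.7 0;-0.003 -0.003 0.0555 0 0 -0.7 0;-0.003 -0.003 0.0555 0 0 -0.7 0;-0.003 -0.003 0.0555 0 0 -0.7 0'
python3 - <<'E' 2>/dev/null
from h import *
Rb=Rz(94.2); ob=np.array([.5444,.0168,.012]); of=ob+[0,0,.078]
Rf=Rb@np.diag([-1.,1,-1])
s=read_state(); ot=s['position']-Rb@np.array([.034,0,.0255]); print('TCP-held',np.round((ot-ob)@Rb,4),np.round(s['tcp_rot'],3).tolist())
for n in ['wrist','scene']:
    p,d=capture(n); save(n+'10',p); Q=cloud(n,d).reshape(-1,3); Q=Q[Q[:,2]>.016]
    for nm,o,R,t in [('base',ob,Rb,0),('inv',of,Rf,0),('held',ot,Rb,1)]:
        a=fit_any(Q,o,R,t); print(n,nm,np.round((a[0]-ob)@Rb,4),np.round(a[1],2),a[2:])
E
```

```text
time_s: 21.5
position: [0.5393, 0.0517, 0.1231]
tcp_rot: [[0.996, 0.089, 0.002], [0.089, -0.996, -0.001], [0.002, 0.001, -1.0]]
force: [-0.7, -0.3, -0.1]
opening: 0.57
TCP-held [0.0011 0.0025 0.0856] [[0.996, 0.089, 0.002], [0.089, -0.996, -0.001], [0.002, 0.001, -1.0]]
wrist base [0.001  0.0013 0.0133] [0.   0.   0.07] (np.float64(0.0003154726585930254), 2206)
wrist inv [0.0015 0.0012 0.0769] [ 0.    0.   -0.19] (np.float64(0.0003880184536490666), 1019)
wrist held [ 0.0019 -0.      0.0852] [-0.08 -0.28 -0.1 ] (np.float64(0.00028074464350494105), 8454)
scene base [-0.0005 -0.0001 -0.    ] [0.   0.   0.14] (np.float64(0.0009926901255387808), 503)
scene inv [0.003  0.0003 0.0772] [0.   0.   0.29] (np.float64(0.0009199699519558758), 275)
scene held [-0.0067  0.0018  0.0855] [-0.4  -0.31  1.16] (np.float64(0.0009557893077465633), 414)
```

View pics/wrist10.png

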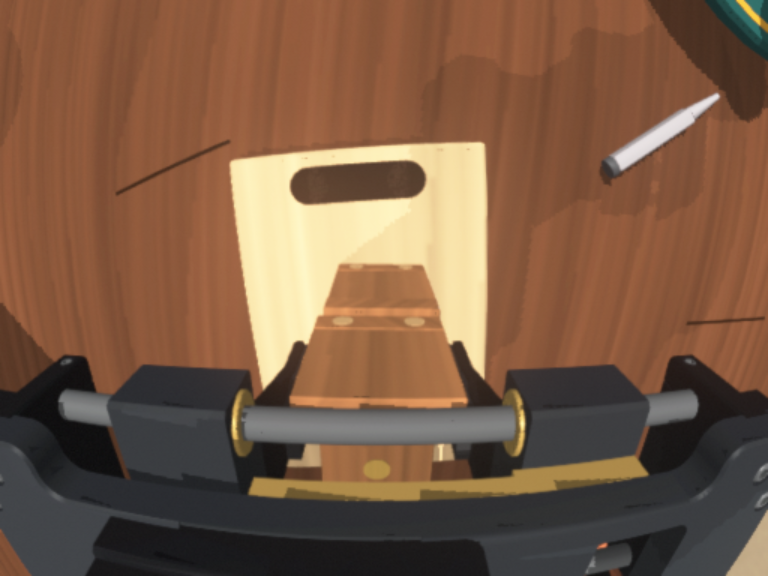

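```bash
python3 -m jog '0 0 0.003 0 0 0 0;0 0 0.006 0 0 0 0;0 0 0.006 0 0 0 0'; python3 -m jog '0 0 0.001 0 0 0 0;0 0 0.001 0 0 0 0'
```

```text
time_s: 21.98
position: [0.5384, 0.0518, 0.1161]
tcp_rot: [[0.996, 0.089, -0.001], [0.089, -0.996, -0.0], [-0.001, 0.0, -1.0]]
force: [-0.1, -0.4, -0.8]
opening: 0.574
time_s: 22.22
position: [0.5387, 0.0518, 0.1156]
tcp_rot: [[0.996, 0.089, 0.0], [0.089, -0.996, -0.001], [0.0, 0.001, -1.0]]
force: [-0.3, 0.3, 0.8]
opening: 0.574
```

View pics/scene10.png

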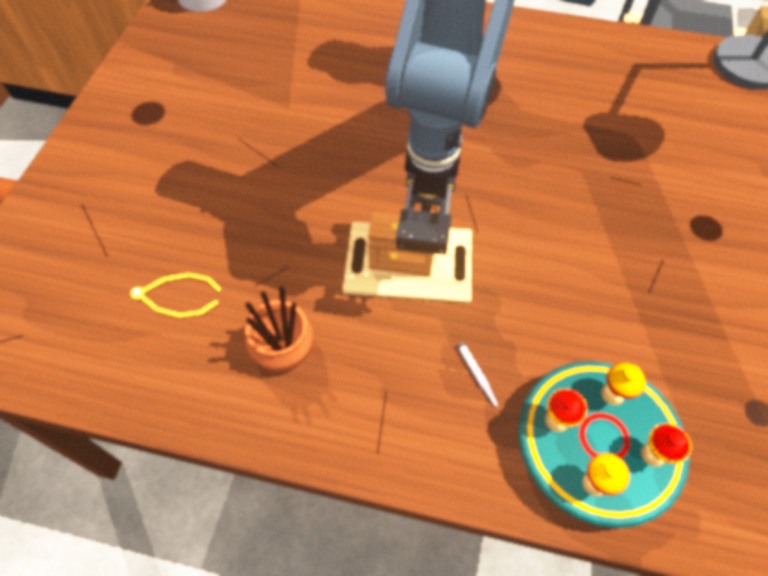

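```bash
python3 -m jog '0 0 0.001 0 0 0 0;0 0 0.001 0 0 0 0'
```

```text
time_s: 22.48
position: [0.5387, 0.0518, 0.1154]
tcp_rot: [[0.996, 0.089, 0.001], [0.089, -0.996, -0.001], [0.0, 0.001, -1.0]]
force: [-1.2, 0.9, 7.5]
opening: 0.568
```

Contact at the expected height. Release and withdraw straight up.

```bash
python3 -m jog '0 0 -0.0008 0 0 0 0;0 0 -0.0008 0 0 0 1;0 0 -0.0008 0 0 0 1;0 0 -0.0008 0 0 0 1;0 0 -0.0008 0 0 0 1;0 0 -0.02 0 0 0 1;0 0 -0.06 0 0 0 1;0 0 -0.12 0 0 0 1'
python3 -m jog '0 0.04 -0.03 0 0 0 1;0 0.08 -0.06 0 0 0 1;0 0.12 -0.08 0 0 0 1;0 0.16 -0.08 0 0 0 1;0 0.2 -0.08 0 0 0 1;0 0.2 -0.08 0 0 0 1;0 0.2 -0.08 0 0 0 1;0 0.2 -0.08 0 0 0 1'
python3 - <<'E' 2>/dev/null
from h import *
Rb=Rz(94.2); ob=np.array([.5444,.0168,.012]); of=ob+[0,0,.078]
Rf=Rb@np.diag([-1.,1,-1])
for n in ['wrist','scene','top']:
    p,d=capture(n); save(n+'11',p); Q=cloud(n,d).reshape(-1,3); Q=Q[Q[:,2]>.016]
    for nm,o,R,t in [('base',ob,Rb,0),('inv',of,Rf,0),('last',of,Rb,1)]:
        a=fit_any(Q,o,R,t); print(n,nm,np.round((a[0]-ob)@Rb,4),np.round(a[1],2),a[2:])
    for l in ['pot','punch','calipers','platter_rim']:
        if n!='wrist': print(l,[(np.round(q['centre'],3).tolist(),round(q['score'],2)) for q in spot_in(l,n)][:1])
E
```

```text
time_s: 23.48
position: [0.5374, 0.0518, 0.234]
tcp_rot: [[0.996, 0.089, -0.005], [0.089, -0.996, -0.0], [-0.005, -0.0, -1.0]]
force: [0.6, 0.3, -0.2]
opening: 0.997
time_s: 24.48
position: [0.5562, -0.1462, 0.3144]
tcp_rot: [[0.996, 0.09, -0.0], [0.09, -0.996, 0.0], [-0.0, -0.0, -1.0]]
force: [1.2, 0.0, 0.0]
opening: 1.001
wrist base [0.0007 0.0009 0.0123] [ 0.    0.   -1.65] (np.float64(0.0006067616589477756), 73)
wrist inv [0.0018 0.0022 0.0918] [0.   0.   0.15] (np.float64(0.0005312730602415675), 3534)
wrist last [0.0018 0.0022 0.0777] [0.19 0.01 0.04] (np.float64(0.0005230151447086738), 3553)
scene base [-0.0015  0.0001 -0.0001] [ 0.    0.   -0.09] (np.float64(0.0009458204161936785), 512)
scene inv [0.0003 0.0013 0.0891] [ 0.    0.   -0.51] (np.float64(0.001122111444556726), 485)
scene last [0.0007 0.0018 0.078 ] [0.64 0.02 0.51] (np.float64(0.0009139903697980203), 1032)
pot [([0.757, -0.13, 0.064], 0.73)]
punch [([0.716, 0.18, 0.01], 0.51)]
calipers [([0.706, -0.355, 0.007], 0.62)]
platter_rim [([0.811, 0.363, 0.052], 0.77)]
top base [ 0.0021 -0.0047  0.    ] [0.   0.   4.71] (np.float64(nan), 0)
top inv [0.0026 0.0005 0.0913] [0.  0.  0.2] (np.float64(0.0012605341045312654), 619)
top last [0.0006 0.0005 0.0773] [-0.16  0.05 -0.3 ] (np.float64(0.0011955103807061319), 734)
pot [([0.745, -0.138, 0.06], 0.63)]
punch [([0.709, 0.175, 0.011], 0.6)]
calipers [([0.698, -0.351, 0.009], 0.83)]
platter_rim [([0.786, 0.359, 0.047], 0.6)]
```

View pics/scene11.png

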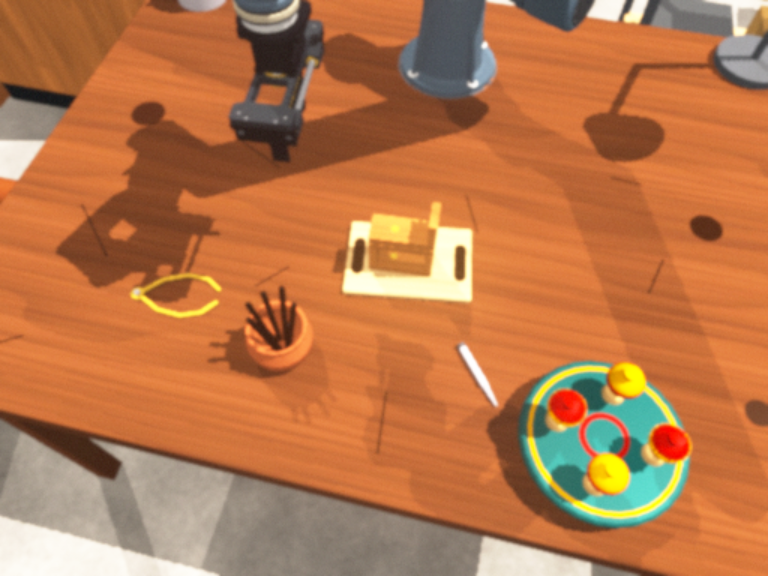

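View pics/wrist11.png

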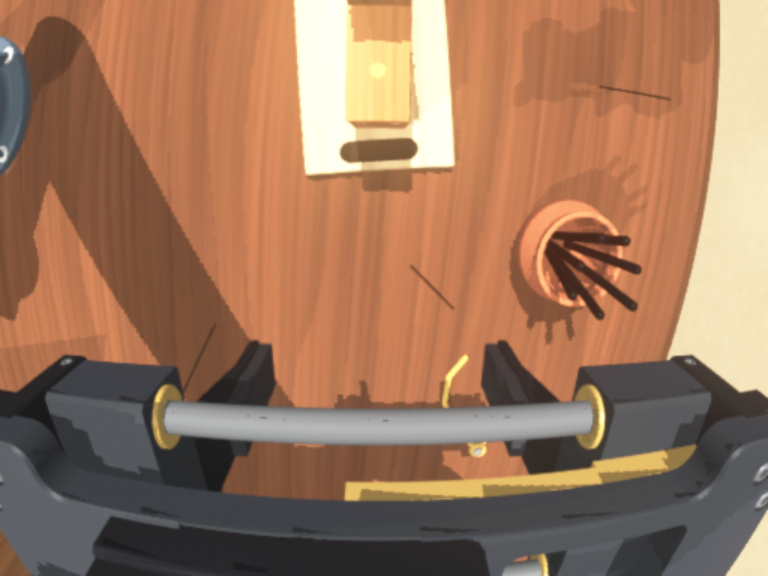

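The pile stands flush at about (405, 240) in the scene picture. The top stand's back is at (436, 215), on the same side as the base's, and the bystanders and the free gripper are clear of it.

```bash
python3 -c "
from rig import hand_in; print(hand_in())"
```

```text
the job is handed in; nothing more can be done
None
```

The pile is built, standing by itself on the board, and the job is handed in; no verdict was reported. It took about 25 s of the 72 s.

**What I did:** I gripped the left stand at its inner corner, turned it 90° and set it on its back on the bench. I then regripped it from the underside of its foot, turned it another 90° and laid it upside down on the base stand, back on the front end of the foot. The right stand went upright on top, its back on the same side as the base's. I lowered each placing until contact, at most 14 N, then released and moved the gripper clear.

**Last checks:**

| Stand | Offset from base (mm) | Height above base (mm) | Tilt and yaw |
|---|---|---|---|
| Upside-down stand | about 0–3 | about 77–78 | under 1° |
| Top stand | about 1–2 | 77–78 | under 0.7° |

- **Upside-down stand:** these figures are from before the top stand went on. It can't be measured properly under the top stand, so I did not re-measure it afterwards.
- **Bystanders:** the pot, punch, calipers and turntable rim were all found within about 8 mm of where they started, which is close to the detector's noise.

**Checks that disagreed:**
- **Top stand before its release:** the scene camera put it 7–11 mm off along the foot, with the gripper partly hiding it. The wrist camera and tool position said 1–3 mm, and the scene camera agreed once the view was clear.
- **Upside-down stand just after release:** one wrist reading was about 6 mm off because the arm was still moving, so I left it out.
- **Base and middle stands in the last pictures:** some of these fits were invalid because the top stand hid them or the fit settled on it instead.

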